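Press a tube's end plug home with a bench quick clamp

ROBOT

A 6-joint arm with a two-finger parallel gripper is mounted at the origin on the work surface. World frame = base frame: x ahead of the robot, y to its left, z up, the work surface at z = 0. Lengths are in m, angles in rad, forces in N, time in s.
With the tool pointing down it reaches from about 0.35 to 0.975 m from the base axis. Payload 4.9 kg.
Tool frame: the origin (TCP) lies at the very end of the fingers, on their centre line; the grasp point (between the pads) lies 19 mm behind it; z points along the fingers, x is the direction in which the jaws open and shut, and the axes are right-handed (so a half turn about z gives the same grasp; the last joint's range is limited). The gripper opens to 85 mm and grips with 20 to 120 N. Pads are 22 mm wide; open, the fingers measure 114 mm over their backs; the gripper's body (76 mm by 85 mm) begins 54 mm behind the grasp point. The pads swing forward as they close: fully open they stand 13 mm farther back than shut.
Start: joints at [-1.413, 0.053, 1.613, -0, 1.476, -0.119], TCP at [0.171, -0.601, 0.231] pointing down, gripper open.
Joint ranges: [-3.01, 3.01], [-1.01, 2.22], [0.06, 2.58], [-1.02, 4.17], [0.09, 2.62], [-3.14, 3.14]. Speed limits (rad/s): [2.57, 2.57, 3.14, 3.14, 3.14, 3.14].

INTERFACE

Orientations are given as a rotation vector (axis times angle).
In Python, from station import monitor, imaging, ticket gives the robot as it stands.
- The arm moves only by the tool step_arm, never from a script. Its argument "targets" is one flat list of numbers, 4 for each row, row after row: the shift along the tool's x, y, z in m, then the turn about the tool's z in rad. In form: [tx, ty, tz, roll, tx, ty, tz, roll, ...]. A call has 1 to 12 rows; each row is the pose to reach, as a shift and turn from the pose measured when the call began, along the tool's axes at that moment; what a row does not reach only later rows make up. A row lasts 1/12 s, in which the tool goes at most 41.7 mm and 7.16 degrees, less where a joint would pass 70% of its speed; a pose out of reach is approached as far as the arm can. A call with a gripper value outside its range is refused whole. "grip" is the finger opening in m, from 0 to 0.0854, set as the call begins (left out, the last holds). The fingers move at their own pace and stop on an object; "force" is the grip in N (left out, the last holds). Time passes only in rows, so rows that repeat a pose let the fingers close. It gives the time, the measured TCP pose, the force and the opening at its end, in the units of the state.
- monitor.get_obs(): the state, without advancing time (a new reading comes with each control period).
- imaging.get_image(name): name is "scene" or "top"; returns a dict with "color" (400x640x3 uint8, red, green, blue), "depth" (400x640 float32, m along the optical axis (not along the pixel's ray), 0 where there is no reading), "fov_y" (degrees; the focal length in pixels is half the picture's height over the tangent of half this angle, whatever the lens; pixels are square), "cx", "cy" (the principal point, pixels), "R" (3x3) and "t" (3): a world point X has camera coordinates R X + t. Camera axes: x right, y down, z forward; pixel columns grow to the right and rows downward; lengths in m; the calibration is good to about 2 mm. A picture is of the moment at which its call begins.
- ticket.finish_job(): hands the job in, once; it reports no verdict.
Trained networks look in a picture, given as the dict that the camera call returned (one of the last four; its "shot" number tells which), for a name from the list of things; names that differ only in an ending like _2 or _b are one class to them, and where a whole thing is asked for, a point or a joint stands for the part that bears it (a point fixed in the world has none). Each returns a list of dicts, best first, with "score" (0 to 1); they miss things now and then, are a little off and sometimes report something else, mostly with a low value. They report only what shows in the picture. A call takes as long as a camera call.
- imaging.search_frame(name, picture): "uv" ([column, row] in pixels, amid what is visible of it).
- imaging.mark_of(name, picture): "uv" ([column, row] in pixels: a listed point, or the origin of a listed thing).
The state is a dict: "t": time; "q": joint angles; "dq": joint speeds; "effort": joint torques, N m; "tool_pos": TCP position; "tool_rot": TCP orientation; "contact_force": force on the tool from outside, world axes, zero at the start; "wrist_torque": the same for the moment, N m; "opening": finger opening in m.
Only numpy, scipy, OpenCV 4.12 (cv2) and the standard library are available. Lean on these libraries where they do the work, as an engineer would, in place of code of your own. Each camera call takes 0.05 s, during which the arm holds its last target.

TASK

The end plug of the square tube lying in the bench clamp has only been started: pump the clamp's two grips to walk the jaw up and press the plug fully home, finishing with a firm squeeze when the grips go hard, but never so hard that it would crush the plug (about 75 N at the jaw). Then hold the release tab down until the jaw has run all the way back open, and leave the tube lying in the clamp. Work the clamp only by its grips and tab: keep your hand off the ram, the jaw and the tube, and leave the other things where they are.

Things in the scene. Friction and masses are not known exactly. Their poses are not given: they have to be found in the camera images.
- clamp: Fixed steel bench clamp on a base plate 335 x 80 x 12 mm. Its frame: origin on the table under the head, x along the clamp in the pressing direction (head to tail jaw), y across, z up; the plate runs from x = -60 to 275 mm. Through the head slides a toothed ram (16 mm wide, top 41 mm high) whose rear end sticks out low under the grips. A ratchet in 8 mm steps holds the ram.
- squeeze_point (a point): Fixed point midway between two black upright grips behind the head, 70 mm over the table (clamp x = -105 mm). The grips are posts 16 mm thick, from 46 to 92 mm over the table, on sprung levers. They move as mirror images: 64 mm over their outsides (along clamp y) at rest, 34 mm squeezed fully. Pinch both from above along clamp y, fingertips 48 to 60 mm over the table; 45 mm free around.
- trigger (a joint): Lever angle, rad: 0 at rest, 0.20 squeezed fully (15 mm at each grip). Let go, they spring back in 0.5 s, the ram stays: each full squeeze gains one 8 mm step. Force on each grip: 4 to 8 N running free, 11 to 15 N pushing the plug; once it is home they go hard short of full travel: 16 N on each gives 25 N at the jaw, 35 N gives 75 N (crushes). Aim at 20 to 25 N.
- jaw_face (a point): Centre of the front of the moving jaw plate on the ram, 32 mm over the table; the front of its rubber pad lies 6 mm further along x and yields 1 mm for each 20 N. Clamp x = 68 mm when the jaw is fully open (its own spring pulls it back there); it can walk 56 mm further.
- ram: The toothed ram bar with the moving jaw; the frame coincides with the clamp's when the jaw is fully open and moves along x with it. To be moved only by trigger and release tab, never pushed by hand.
- tab_top (a point): Middle of the upper face of the release tab: a flat steel plate 26 x 26 x 4 mm on top of the head on the clamp's centre line, 57 mm nearer the head than the grips, 78 mm over the table at rest. Pressed straight down there, with the grips let go, it sinks 10.6 mm and lifts the ratchet's pawls. Below it, at the sides, lie the levers (tops 63 mm high).
- release_tab (a joint): How far the release tab is pressed straight down, m: 0 at rest, 0.0106 fully down; it frees the ram beyond about 0.0085 and needs about 8 N, up to 22 N on the way when the jaw is still clamped tight. While it is held down the jaw's spring runs it back to fully open in about 1 s; let up too early, the ratchet catches it again. It bobs by up to 0.004 itself as the ratchet clicks.
- tube: Stub of steel square tube 40 x 40 x 120 mm, 0.5 kg, lying loose in the clamp's bed (12 mm over the table) between low side lips. Origin: centre of its underside; x along the tube, the same way as the clamp's x. It slides along the bed until it meets the tail jaw, which is 3 to 25 mm away at first.
- plug (a joint): How far the grey plastic end plug (cap 40 x 40 x 6 mm with a shank) is pushed in, m: at 0 the cap stands 12 mm off the tube's end, at 0.012 it is home, the cap flat on the tube's end. It starts at 0 to 0.004, slides stiffly (about 18 N) and stays where it is pushed. It is in the tube's end that faces the moving jaw.
- plug_face (a point): Centre of the outer face of the plug's cap, which the moving jaw's pad presses.
- tail_face (a point): Centre of the face of the tail jaw (a steel block 60 mm wide, 64 mm tall) against which the tube is pressed. It was locked by others within a 12 mm range and does not move.
- spare_tube: another bare stub of the same square tube, lying on the table near the clamp (bystander; origin at its underside)
- spare_plug: a loose spare end plug lying cap down near the clamp (bystander; origin at its underside)
- wrench: a steel wrench near the clamp (bystander; origin at its underside)
- hammer: a hammer near the clamp (bystander; origin at its underside)
- gel_jar: a white plastic jar 68 mm wide, 55 mm tall (bystander; origin at its underside)
- drink_bottle: a clear drink bottle, 190 mm tall (bystander; origin at its underside)
- angle_bracket: a steel angle bracket 70 x 50 x 65 mm (bystander; origin at its underside)

How it is judged:
On the way, in this order (a step that is already met when the one before it is completed fails the run):
1. the plug is fully home and squeezed firmly by the jaw (over 25 N) (value of joint plug above 0.0105 m and contact force between ram and tube above 25 N), for 0.15 s.
2. the release tab is held down until the jaw has run back fully open (x of jaw_face in the frame of clamp below 0.072 m and value of joint release_tab above 0.0045 m), for 0.1 s.
At the end, for the whole second after the job is handed in: The plug is home (within 1.5 mm), the jaw is back within 4 mm of fully open, grips and tab are released, and the tube lies at rest in the clamp's bed (value of joint plug above 0.0105 m and x of jaw_face in the frame of clamp below 0.072 m and value of joint release_tab below 0.0018 m and value of joint trigger below 0.03 rad and linear speed of tube below 0.01 m/s and z of tube in the frame of clamp below 0.016 m and y of tube in the frame of clamp between -0.006 and 0.006 m); the robot touches nothing.
It fails at once if the jaw presses the plug with more than 75 N (contact force between ram and tube above 75 N).
It fails at once if the robot pushes the ram, the jaw or the tube by hand (over 3 N) (contact force between any of the fingers, the arm and ram above 3 N or contact force between any of the fingers, the arm and tube above 3 N).
It fails at once if another thing on the table is moved by more than 20 mm (distance of any of spare_tube, spare_plug, wrench, hammer, gel_jar, drink_bottle, angle_bracket from where it was at the start of the episode above 0.02 m).
It also fails if it takes over 54 s, if anything falls off the work surface, if the arm or the gripper's body presses on something with over 40 N, if the wrist force passes 120 N, or if a joint passes its speed limit or range.

## Working session

There is one attempt and no reset: what is moved stays moved. The work goes in short steps, Python scripts to look and compute and a tool call to move; the robot and the scene stay as the last step left them, time stands still between calls to the robot, and variables do not carry over. Pictures are saved under pics/ and viewed, and the job is handed in when it is done.

Besides the shell and the picture viewer there is one more tool, called after "Emit:" by a JSON object that holds its "api" and its "payload", one argument or row to a line. step_arm: Moves the arm, as the interface text tells. Its arguments: {"type":"object","properties":{"targets":{"type":"array","items":{"type":"number"}},"grip":{"type":"number"},"force":{"type":"number"}},"required":["targets"]}

```bash
mkdir -p pics; ls; cat > h.py <<'E'
import numpy as np,cv2
from station import monitor, imaging, ticket
def f(p): return 200/np.tan(np.radians(p["fov_y"])/2)
def ray(p,uv):
    d=np.array([(uv[0]-p["cx"])/f(p),(uv[1]-p["cy"])/f(p),1.]);R=np.array(p["R"]);t=np.array(p["t"])
    return -R.T@t, R.T@d
def atz(p,uv,z):
    c,d=ray(p,uv); return c+d*(z-c[2])/d[2]
def dep(p,uv):
    u,v=int(round(uv[0])),int(round(uv[1])); w=p["depth"][max(v-1,0):v+2,max(u-1,0):u+2]; w=w[w>0]
    c,d=ray(p,uv); return c+d*np.median(w) if len(w) else None
def save(p,n): cv2.imwrite("pics/"+n,p["color"][:,:,::-1])
E
python3 - <<'E'
from h import *
np.set_printoptions(precision=4,suppress=True)
o=monitor.get_obs(); print(o)
for c in ["scene","top"]:
    p=imaging.get_image(c); save(p,c+"0.png")
    print(c,p["fov_y"],p["cx"],p["cy"],"cam",-np.array(p["R"]).T@np.array(p["t"]))
    for n,z in [("clamp",0),("squeeze_point",.07),("jaw_face",.032),("tab_top",.078),("tube",.012),("plug_face",.032),("tail_face",.032),("ram",0)]:
        r=imaging.mark_of(n,p)[:2]
        for a in r: print(n,a["score"],np.array(a["uv"]),"atz",atz(p,a["uv"],z),"dep",dep(p,a["uv"]))
E
```

```text
pics
{'t': 0.0, 'q': array([-1.413 ,  0.0533,  1.6143,  0.    ,  1.476 , -0.119 ]), 'dq': array([-0.001 , -0.0005,  0.0026,  0.0015,  0.0005,  0.    ]), 'effort': array([ -0.0003, -39.3684, -37.0173,  -0.0002,   0.007 ,   0.    ]), 'tool_pos': array([ 0.1707, -0.6006,  0.2301]), 'tool_rot': array([-2.5055,  1.8929,  0.0023]), 'contact_force': array([-0.2946,  0.426 ,  0.4644]), 'wrist_torque': array([ 0.003 ,  0.0001, -0.0304]), 'opening': 0.08527818939578424}
scene 45.10534603908946 325.90163506135923 201.9958483992455 cam [ 1.1504 -0.2936  0.8669]
clamp 0.65 [311.9 227. ] atz [0.5825 0.0473 0.    ] dep [0.6091 0.0314 0.0406]
squeeze_point 0.67 [248.4 316.7] atz [ 0.7387 -0.1843  0.07  ] dep [ 0.7062 -0.1757  0.0071]
squeeze_point 0.58 [267.8 230. ] atz [ 0.5856 -0.0609  0.07  ] dep [ 0.5357 -0.0404 -0.0005]
jaw_face 0.71 [336.5 212. ] atz [0.5975 0.1033 0.032 ] dep [0.6013 0.1006 0.0378]
tab_top 0.58 [294.9 220. ] atz [ 0.5989 -0.0034  0.078 ] dep [ 0.5984 -0.0031  0.0773]
tube 0.87 [371.6 198.6] atz [0.5952 0.2047 0.012 ] dep [0.6044 0.1965 0.0262]
plug_face 0.81 [341.5 203.4] atz
[... 422 characters left out ...]
094 0.    ] dep [0.5816 0.2044 0.0524]
clamp 0.59 [321.8 204.7] atz [0.6103 0.048  0.    ] dep [0.6046 0.0485 0.0458]
squeeze_point 0.91 [363.2 206.5] atz [ 0.5945 -0.0697  0.07  ] dep [ 0.6027 -0.076   0.0009]
jaw_face 0.64 [303.4 210.6] atz [0.5898 0.1026 0.032 ] dep [0.5878 0.1022 0.0497]
tab_top 0.54 [337.8 210.5] atz [0.5833 0.0036 0.078 ] dep [0.5833 0.0036 0.0776]
tube 0.97 [268.7 215.1] atz [0.5803 0.2062 0.012 ] dep [0.576  0.2024 0.0531]
plug_face 0.65 [294.  210.9] atz [0.5894 0.1302 0.032 ] dep [0.5879 0.1296 0.0451]
plug_face 0.65 [324.3 203.5] atz [0.6098 0.041  0.032 ] dep [0.6077 0.0412 0.0482]
tail_face 0.78 [244.9 211.1] atz [0.5912 0.274  0.032 ] dep [0.5917 0.2746 0.0275]
```

```bash
python3 - <<'E'
import cv2
a=cv2.imread("pics/scene0.png"); cv2.imwrite("pics/s0c.png",cv2.resize(a[120:320,210:460],None,fx=3,fy=3,interpolation=2)[:600])
a=cv2.imread("pics/top0.png"); cv2.imwrite("pics/t0c.png",cv2.resize(a[140:280,210:410],None,fx=4,fy=4,interpolation=2))
E
```

```text
(no output)
```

View pics/scene0.png

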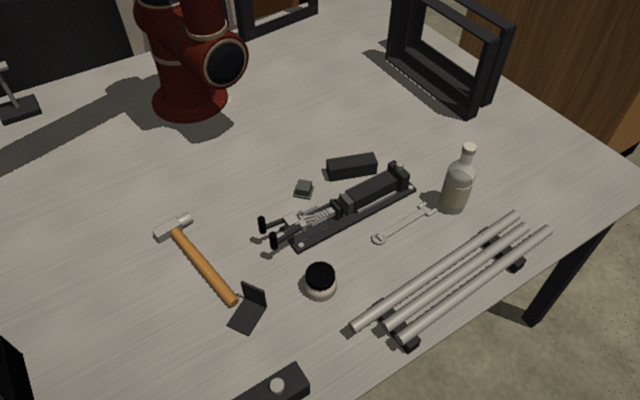

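View pics/s0c.png

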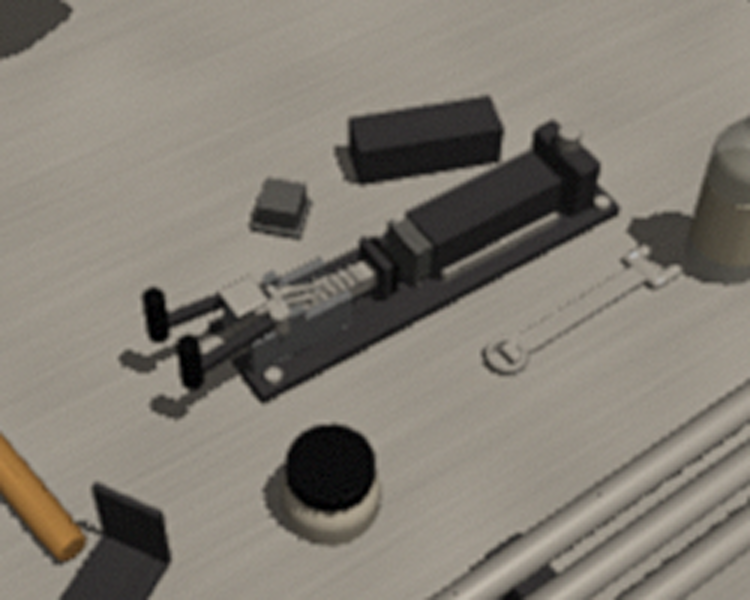

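View pics/t0c.png

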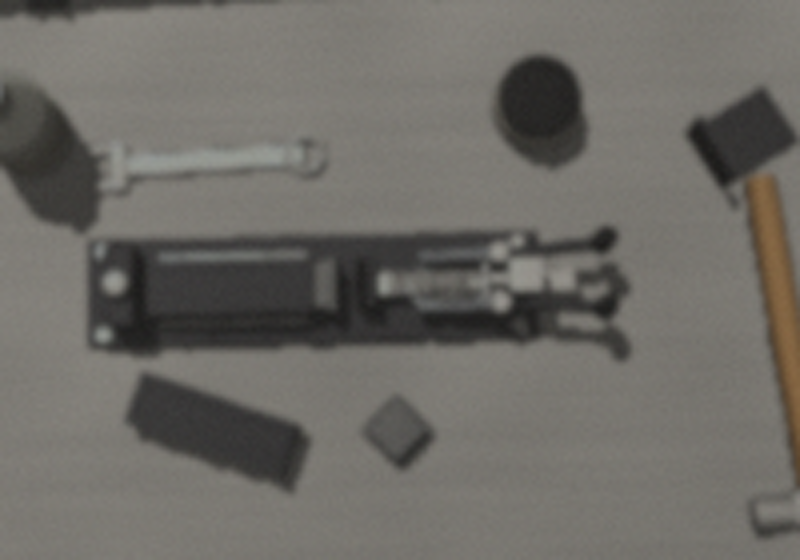

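The clamp lies roughly along world +y. The grips are at scene pixels (262,225) and (274,240), and the tab is near (293,220). I'll refine these positions with the depth clouds.

```bash
cat >> h.py <<'E'
def cloud(p):
    v,u=np.mgrid[0:400,0:640]; D=p["depth"]; d=np.stack([(u-p["cx"])/f(p),(v-p["cy"])/f(p),np.ones(D.shape)],-1)*D[...,None]
    X=(d-np.array(p["t"]))@np.array(p["R"]); X[D==0]=np.nan; return X
E
python3 - <<'E'
from h import *
np.set_printoptions(precision=4,suppress=True)
for c in ["top","scene"]:
    p=imaging.get_image(c); X=cloud(p).reshape(-1,3); X=X[~np.isnan(X[:,0])]
    def sel(x0,x1,y0,y1,z0,z1): 
        m=(X[:,0]>x0)&(X[:,0]<x1)&(X[:,1]>y0)&(X[:,1]<y1)&(X[:,2]>z0)&(X[:,2]<z1); return X[m]
    # plate
    P=sel(.5,.68,-.05,.32,.007,.017)
    tab=sel(.54,.64,-.03,.04,.073,.083); print(c,"tab",len(tab),tab.mean(0),tab.min(0),tab.max(0))
    g=sel(.53,.65,-.11,-.03,.085,.1); print("grips",len(g)); 
    for s in (g[g[:,0]>np.median(g[:,0])],g[g[:,0]<=np.median(g[:,0])]): print(len(s),s.mean(0),s.min(0),s.max(0))
    tu=sel(.53,.65,.12,.30,.047,.057); print("tubetop",len(tu),tu.mean(0),tu.min(0),tu.max(0))
    ta=sel(.53,.65,.22,.33,.06,.07); print("tail top",len(ta),ta.mean(0),ta.min(0),ta.max(0))
    a=sel(.5,.68,-.05,.33,.008,.08); r=cv2.minAreaRect((a[:,:2]*1000).astype(np.float32)); print("rect",r)
E
```

```text
top tab 76 [ 0.5887 -0.0059  0.0776] [ 0.5756 -0.0176  0.0732] [0.6021 0.006  0.0826]
grips 48
24 [ 0.6132 -0.0629  0.0925] [ 0.6074 -0.0702  0.0882] [ 0.6189 -0.0563  0.1   ]
24 [ 0.5663 -0.063   0.091 ] [ 0.5571 -0.0697  0.0857] [ 0.6052 -0.0557  0.0994]
tubetop 568 [0.5864 0.2015 0.0523] [0.5571 0.1295 0.047 ] [0.613  0.2941 0.057 ]
tail top 121 [0.5862 0.2836 0.0645] [0.5589 0.2208 0.0602] [0.6146 0.2955 0.0692]
rect ((589.9595336914062, 137.25106811523438), (179.5926055908203, 374.2981262207031), 0.05744488537311554)
scene tab 129 [ 0.5892 -0.0086  0.0778] [ 0.5741 -0.0212  0.074 ] [0.6029 0.0048 0.0814]
grips 102
51 [ 0.6145 -0.0657  0.0909] [ 0.6073 -0.0723  0.0853] [ 0.621  -0.0574  0.0957]
51 [ 0.5671 -0.0656  0.0908] [ 0.5563 -0.0731  0.0853] [ 0.6047 -0.0582  0.0958]
tubetop 896 [0.5877 0.2021 0.0517] [0.5584 0.1272 0.047 ] [0.6176 0.2929 0.0569]
tail top 148 [0.5897 0.2813 0.0636] [0.5586 0.2712 0.0601] [0.6169 0.2942 0.07  ]
rect ((589.9263305664062, 133.12196350097656), (366.2080993652344, 179.77188110351562), 89.99950408935547)
```

Emit:
{"api": "step_arm", "payload": {
  "targets": [-0.02,-0.027,0,-0.107,-0.04,-0.055,0,-0.215,-0.06,-0.082,0,-0.323,-0.08,-0.11,0,-0.431,-0.1,-0.137,0,-0.539,-0.12,-0.165,0,-0.647,-0.141,-0.192,0,-0.754,-0.161,-0.22,0,-0.862,-0.181,-0.247,0,-0.97,-0.201,-0.275,0,-1.078,-0.221,-0.302,0,-1.186,-0.241,-0.33,0,-1.293],
  "grip": 0.085,
  "force": 20
}}

```text
t: 2.0
tool_pos: [0.4231, -0.2778, 0.2316]
tool_rot: [3.141, 0.006, 0.001]
contact_force: [-0.2, -0.2, -0.0]
opening: 0.0849
```

```bash
cat >> h.py <<'E'
def to(x,y,z,phi=0):
    from scipy.spatial.transform import Rotation as Ro
    o=monitor.get_obs();R=Ro.from_rotvec(o["tool_rot"]).as_matrix()
    s=R.T@(np.array([x,y,z])-o["tool_pos"]); a=np.arctan2(R[1,0],R[0,0]); 
    r=-(np.angle(np.exp(1j*(phi-a))))
    print("t",round(o["t"],2),"tcp",o["tool_pos"].round(4),"xang",a.round(4),"zax",R[:,2].round(3),"F",o["contact_force"].round(1),"op",round(o["opening"],4),"shift",s.round(4),"roll",r.round(4))
E
python3 - <<'E'
from h import *
# clamp yaw: tube top side fit
p=imaging.get_image("scene");X=cloud(p).reshape(-1,3)
for z0,z1,y0,y1 in [(.047,.057,.14,.26)]:
    m=(abs(X[:,0]-.588)<.035)&(X[:,1]>y0)&(X[:,1]<y1)&(X[:,2]>z0)&(X[:,2]<z1); A=X[m]
    ys=np.arange(y0,y1,.01)
    c=[((A[(A[:,1]>=y)&(A[:,1]<y+.01),0]).max()+(A[(A[:,1]>=y)&(A[:,1]<y+.01),0]).min())/2 for y in ys]
    print(np.polyfit(ys+.005,c,1),np.round(c,4))
to(.590,-.064,.13)
E
```

```text
[-0.01080222  0.58809888] [0.5861 0.5866 0.5863 0.5864 0.5866 0.5855 0.5855 0.586  0.587  0.5855
 0.5843 0.5855]
t 2.05 tcp [ 0.4261 -0.2735  0.2316] xang 0.0126 zax [ 0.003  0.003 -1.   ] F [1.  3.7 0.9] op 0.0848 shift [ 0.1662 -0.2071  0.1028] roll 0.0126
```

Emit:
{"api": "step_arm", "payload": {
  "targets": [0.02,-0.025,0.005,0,0.04,-0.05,0.015,0,0.06,-0.075,0.025,0,0.08,-0.1,0.04,0,0.1,-0.125,0.055,0,0.12,-0.15,0.07,0,0.14,-0.175,0.085,0,0.155,-0.195,0.095,0,0.166,-0.207,0.103,0,0.166,-0.207,0.103,0,0.166,-0.207,0.103,0]
}}

```text
t: 2.97
tool_pos: [0.5896, -0.0638, 0.1292]
tool_rot: [-3.138, -0.022, -0.003]
contact_force: [0.6, -1.2, 0.6]
opening: 0.085
```

```bash
python3 - <<'E'
from h import *
p=imaging.get_image("scene");save(p,"s1.png"); a=p["color"][120:320,210:460,::-1]; cv2.imwrite("pics/s1c.png",cv2.resize(a,None,fx=3,fy=3,interpolation=2))
to(.590,-.064,.052,.01)
E
```

```text
t 3.02 tcp [ 0.5897 -0.0645  0.1299] xang 0.0127 zax [ 0.003  0.003 -1.   ] F [-0.6  0.  -0.3] op 0.0851 shift [ 0.0001 -0.0003  0.0779] roll 0.0027
```

View pics/s1c.png

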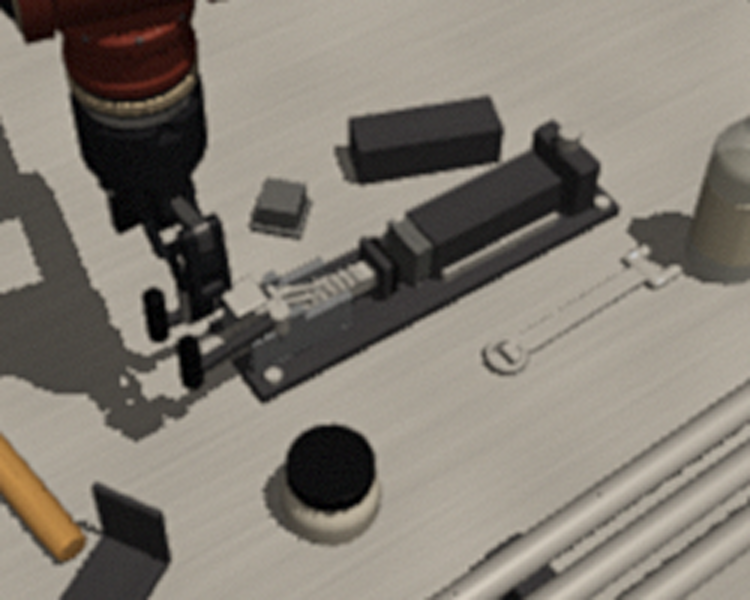

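The gripper hangs squarely over the two grips (crop 155,315 and 190,360) and nothing stands in the way, so I'll descend.

Emit:
{"api": "step_arm", "payload": {
  "targets": [0,0,0.015,0,0,0,0.035,0,0,0,0.055,0,0,0,0.07,0,0,0,0.078,0,0,0,0.078,0,0,0,0.078,0]
}}

```text
t: 3.6
tool_pos: [0.59, -0.0651, 0.0526]
tool_rot: [-3.139, -0.018, -0.006]
contact_force: [0.0, -0.0, 0.5]
opening: 0.0849
```

```bash
python3 - <<'E'
from h import *
p=imaging.get_image("scene");save(p,"s2.png"); a=p["color"][170:290,210:360,::-1]; cv2.imwrite("pics/s2c.png",cv2.resize(a,None,fx=5,fy=5,interpolation=2))
to(.590,-.064,.052,.01)
E
```

```text
t 3.65 tcp [ 0.5906 -0.0651  0.0534] xang 0.0118 zax [ 0.005  0.002 -1.   ] F [ 0.6 -0.7 -0.4] op 0.0849 shift [-0.0006 -0.0011  0.0014] roll 0.0018
```

View pics/s2c.png

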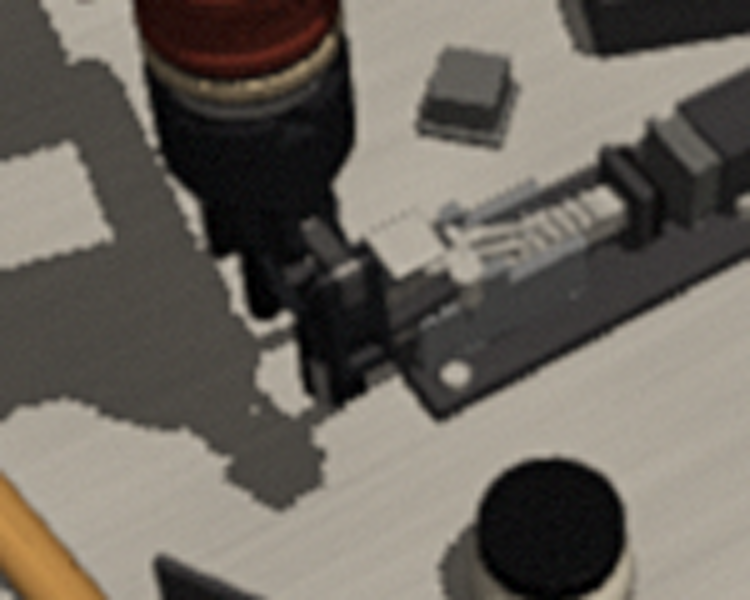

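The fingers straddle both grips. First squeeze, at 20 N.

Emit:
{"api": "step_arm", "payload": {
  "targets": [0,0,0,0,0,0,0,0,0,0,0,0,0,0,0,0,0,0,0,0,0,0,0,0,0,0,0,0,0,0,0,0],
  "grip": 0.03,
  "force": 20
}}

```text
t: 4.32
tool_pos: [0.5903, -0.0666, 0.0575]
tool_rot: [3.141, 0.02, 0.004]
contact_force: [-12.9, -3.4, 16.5]
opening: 0.0326
```

```bash
cat > j.py <<'E'
from h import *
import sys
for c in ["scene","top"]:
    p=imaging.get_image(c); save(p,sys.argv[1]+c+".png")
    X=cloud(p); 
    for n,z in [("jaw_face",.032),("plug_face",.032),("tail_face",.032)]:
        print(c,n,[(round(a["score"],2),atz(p,a["uv"],z).round(4).tolist()) for a in imaging.mark_of(n,p)[:2]])
    X=X.reshape(-1,3)
    m=(abs(X[:,0]-.588)<.012)&(X[:,1]>.06)&(X[:,1]<.3)&(X[:,2]>.03); A=X[m]; 
    ys=np.arange(.06,.3,.004); print(" ".join("%d:%d"%(y*1000,1000*np.median(A[(A[:,1]>=y)&(A[:,1]<y+.004),2])) for y in ys if ((A[:,1]>=y)&(A[:,1]<y+.004)).any()))
to(.590,-.064,.052,.01)
E
python3 j.py a
```

```text
scene jaw_face [(0.97, [0.5909, 0.1194, 0.032])]
scene plug_face [(0.53, [0.588, 0.1225, 0.032])]
scene tail_face [(0.84, [0.5789, 0.269, 0.032])]
60:41 64:40 68:39 72:39 76:39 80:38 84:39 88:37 92:37 96:39 100:36 104:36 108:45 112:51 116:49 120:47 124:47 128:50 132:51 136:48 140:49 144:51 148:51 152:51 156:51 160:52 164:52 168:52 172:51 176:52 180:52 184:52 188:51 192:51 196:52 200:52 204:52 208:52 212:51 216:52 220:51 224:52 228:51 232:51 236:51 240:51 244:51 248:50 252:51 256:51 260:52 264:52 268:55 272:57 276:67 280:75 284:77 288:78 292:63
top jaw_face [(0.75, [0.5968, 0.116, 0.032]), (0.58, [0.4829, 0.0935, 0.032])]
top plug_face [(0.62, [0.5945, 0.1334, 0.032])]
top tail_face [(0.69, [0.7052, -0.1738, 0.032]), (0.58, [0.5348, -0.1975, 0.032])]
60:41 64:39 68:40 72:38 76:40 80:40 84:37 88:42 92:43 96:42 100:39 104:38 108:43 112:51 116:51 120:48 128:47 132:52 136:46 140:49 144:47 148:53 152:54 156:53 160:52 164:52 168:53 172:52 176:51 180:54 184:53 188:52 192:53 196:50 200:51 204:52 208:52 212:53 216:51 220:53 224:53 228:51 232:54 236:51 240:57 244:54 248:51 252:52 256:53 260:52 264:50 272:49 276:69 280:77 284:78 288:67 292:63
t 4.72 tcp [ 0.5903 -0.0666  0.0575] xang 0.0127 zax [ 0.003 -0.001 -1.   ] F [-13.   -3.5  18. ] op 0.0332 shift [-0.0003 -0.0026  0.0055] roll 0.0027
```

Emit:
{"api": "step_arm", "payload": {
  "targets": [0,0,0,0,0,0,0,0,0,0,0.002,0,-0.001,-0.002,0.005,0,-0.0015,-0.002,0.005,0,-0.0015,-0.002,0.005,0,-0.0015,-0.002,0.005,0,-0.0015,-0.002,0.005,0],
  "grip": 0.078
}}

```text
t: 5.38
tool_pos: [0.5888, -0.0645, 0.0523]
tool_rot: [3.141, 0.02, 0.004]
contact_force: [0.4, -0.3, 0.2]
opening: 0.0777
```

```bash
python3 -c "
from h import *
to(.589,-.064,.052,.01)"
```

```text
t 5.38 tcp [ 0.5888 -0.0645  0.0523] xang 0.0128 zax [ 0.002 -0.001 -1.   ] F [ 0.4 -0.3  0.2] op 0.0777 shift [ 0.0002 -0.0005  0.0003] roll 0.0028
```

Emit:
{"api": "step_arm", "payload": {
  "targets": [0,0,0,0,0,0,-0.001,0,0,0,-0.003,0,0,0,-0.004,0,0,0,-0.004,0,0,0,-0.004,0,0,0,-0.004,0,0,0,-0.004,0],
  "grip": 0.03,
  "force": 20
}}

```text
t: 6.05
tool_pos: [0.5903, -0.0662, 0.0582]
tool_rot: [3.137, 0.021, 0.009]
contact_force: [0.3, -5.3, 6.0]
opening: 0.0328
```

Emit:
{"api": "step_arm", "payload": {
  "targets": [0,0,0,0,0,0,0,0,0,0,0.002,0,0,0,0.004,0,0,0,0.006,0,0,0,0.006,0,0,0,0.006,0,0,0,0.006,0],
  "grip": 0.078
}}

```text
t: 6.72
tool_pos: [0.5901, -0.0661, 0.052]
tool_rot: [3.138, 0.021, 0.008]
contact_force: [0.5, -0.2, 0.4]
opening: 0.0782
```

```bash
python3 j.py b
```

```text
scene jaw_face [(0.83, [0.5943, 0.1177, 0.032]), (0.28, [0.7421, -0.0332, 0.032])]
scene plug_face [(0.73, [0.5897, 0.1296, 0.032]), (0.69, [0.5925, 0.1252, 0.032])]
scene tail_face [(0.71, [0.5868, 0.2722, 0.032])]
60:39 64:39 68:39 72:39 76:40 80:38 84:40 88:38 92:38 96:38 100:39 104:38 108:37 112:39 116:50 120:51 124:48 128:47 132:50 136:50 140:48 144:48 148:50 152:51 156:51 160:51 164:51 168:53 172:52 176:52 180:52 184:51 188:52 192:52 196:51 200:52 204:51 208:52 212:52 216:52 220:51 224:51 228:51 232:51 236:52 240:51 244:52 248:51 252:52 256:51 260:51 264:52 268:50 272:56 276:70 280:78 284:75 288:73 292:63
top jaw_face [(0.59, [0.5878, 0.1246, 0.032]), (0.54, [0.6009, 0.1315, 0.032])]
top plug_face [(0.61, [0.5944, 0.1301, 0.032])]
top tail_face [(0.73, [0.6765, 0.2222, 0.032]), (0.53, [0.5873, 0.2734, 0.032])]
60:42 64:36 68:41 72:37 76:39 80:38 84:39 88:40 92:41 96:41 100:40 104:39 108:40 112:37 116:52 120:51 124:45 128:50 132:50 136:49 140:50 144:47 148:49 152:51 156:51 160:53 164:53 168:52 172:53 176:51 180:52 184:52 188:50 192:53 196:52 200:53 204:52 208:51 212:52 216:52 220:53 224:52 228:54 232:54 236:52 240:53 244:52 248:52 252:51 256:53 260:53 264:53 268:50 272:58 276:69 280:81 284:78 288:77 292:65
t 7.12 tcp [ 0.5903 -0.0662  0.0523] xang 0.0131 zax [ 0.006 -0.004 -1.   ] F [-0.6  0.2  0.7] op 0.0778 shift [-0.0003 -0.0022  0.0003] roll 0.0031
```

Emit:
{"api": "step_arm", "payload": {
  "targets": [0,-0.002,0,0,0,-0.002,-0.001,0,0,-0.002,-0.003,0,0,-0.002,-0.005,0,0,-0.002,-0.005,0,0,-0.002,-0.005,0,0,-0.002,-0.005,0,0,-0.002,-0.005,0,0,-0.002,-0.005,0],
  "grip": 0.03,
  "force": 20
}}

```text
t: 7.87
tool_pos: [0.5902, -0.0656, 0.0579]
tool_rot: [3.135, 0.022, 0.008]
contact_force: [-1.0, -4.8, 2.4]
opening: 0.0328
```

Emit:
{"api": "step_arm", "payload": {
  "targets": [0,0,0,0,0,0,0,0,0,0,0.002,0,0,0,0.004,0,0,0,0.006,0,0,0,0.006,0,0,0,0.006,0,0,0,0.006,0],
  "grip": 0.078
}}

```text
t: 8.53
tool_pos: [0.5903, -0.0656, 0.0518]
tool_rot: [3.135, 0.022, 0.008]
contact_force: [-0.4, 0.1, -0.5]
opening: 0.0778
```

```bash
python3 j.py c|grep -v tail
```

```text
scene jaw_face [(0.68, [0.5924, 0.1354, 0.032])]
scene plug_face [(0.41, [0.5847, 0.1377, 0.032])]
60:39 64:38 68:39 72:38 76:39 80:39 84:38 88:39 92:40 96:38 100:39 104:38 108:39 112:38 116:37 120:40 124:50 128:51 132:47 136:51 140:51 144:49 148:48 152:50 156:52 160:52 164:51 168:53 172:52 176:51 180:52 184:52 188:52 192:51 196:52 200:51 204:51 208:51 212:51 216:52 220:51 224:52 228:51 232:51 236:51 240:52 244:52 248:52 252:52 256:52 260:52 264:53 268:52 272:59 276:68 280:77 284:78 288:65 292:64
top jaw_face [(0.57, [0.6881, -0.1693, 0.032]), (0.53, [0.5924, 0.1334, 0.032])]
top plug_face [(0.63, [0.592, 0.0043, 0.032]), (0.5, [0.5954, 0.1398, 0.032])]
60:36 64:40 68:39 72:39 76:41 80:39 84:43 88:39 92:39 96:38 100:43 104:39 108:42 112:40 116:38 120:39 124:47 128:50 132:49 136:47 140:53 144:48 148:46 152:50 156:54 160:53 164:50 168:50 172:53 176:55 180:54 184:51 188:51 192:53 196:51 200:53 204:52 208:52 212:53 216:53 220:54 224:53 228:51 232:53 236:52 240:52 244:52 248:50 252:52 256:51 260:52 264:53 268:50 272:59 276:67 280:80 284:76 288:74 292:66
t 8.93 tcp [ 0.5903 -0.0656  0.052 ] xang 0.0137 zax [ 0.006 -0.007 -1.   ] F [ 0.7  0.7 -0.5] op 0.0775 shift [-0.0003 -0.0017 -0.    ] roll 0.0037
```

Emit:
{"api": "step_arm", "payload": {
  "targets": [0,-0.002,0,0,0,-0.002,-0.001,0,0,-0.002,-0.003,0,0,-0.002,-0.005,0,0,-0.002,-0.005,0,0,-0.002,-0.005,0,0,-0.002,-0.005,0,0,-0.002,-0.005,0,0,-0.002,-0.005,0],
  "grip": 0.03,
  "force": 21
}}

```text
t: 9.68
tool_pos: [0.5902, -0.065, 0.0575]
tool_rot: [3.132, 0.023, 0.008]
contact_force: [-1.8, -5.0, 2.2]
opening: 0.0324
```

```bash
python3 j.py d|grep -v tail
```

```text
scene jaw_face [(0.97, [0.5929, 0.1439, 0.032])]
scene plug_face [(0.63, [0.7143, -0.1784, 0.032]), (0.5, [0.517, 0.2023, 0.032])]
60:40 64:41 68:41 72:38 76:39 80:38 84:40 88:37 92:39 96:38 100:39 104:38 108:37 112:39 116:39 120:38 124:36 128:37 132:46 136:51 140:47 144:50 148:51 152:51 156:51 160:52 164:52 168:52 172:51 176:52 180:51 184:52 188:51 192:52 196:51 200:51 204:52 208:51 212:52 216:52 220:51 224:52 228:52 232:52 236:52 240:51 244:51 248:52 252:52 256:53 260:51 264:51 268:52 272:60 276:71 280:76 284:76 288:65 292:76
top jaw_face [(0.7, [0.5985, 0.1459, 0.032])]
top plug_face [(0.44, [0.5903, 0.1484, 0.032]), (0.34, [0.5865, 0.2737, 0.032])]
60:42 64:43 68:41 72:40 76:42 80:41 84:42 88:41 92:39 96:40 100:39 104:36 108:41 112:38 116:42 120:41 124:37 128:36 132:50 136:51 140:49 144:48 148:49 152:52 156:49 160:52 164:50 168:51 172:54 176:52 180:52 184:53 188:53 192:51 196:48 200:53 204:52 208:53 212:50 216:51 220:51 224:53 228:52 232:56 236:50 240:49 244:51 248:52 252:53 256:52 260:54 264:54 268:50 272:59 276:71 280:80 284:79 288:73 292:64
t 10.08 tcp [ 0.5902 -0.065   0.0575] xang 0.0145 zax [ 0.005 -0.01  -1.   ] F [-1.3 -3.6  1.9] op 0.0326 shift [-0.0002 -0.0011  0.0055] roll 0.0045
```

```bash
python3 -c "
import cv2
a=cv2.imread('pics/dscene.png'); cv2.imwrite('pics/dc.png',cv2.resize(a[155:245,300:420],None,fx=6,fy=6,interpolation=2))"
```

```text
(no output)
```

View pics/dc.png

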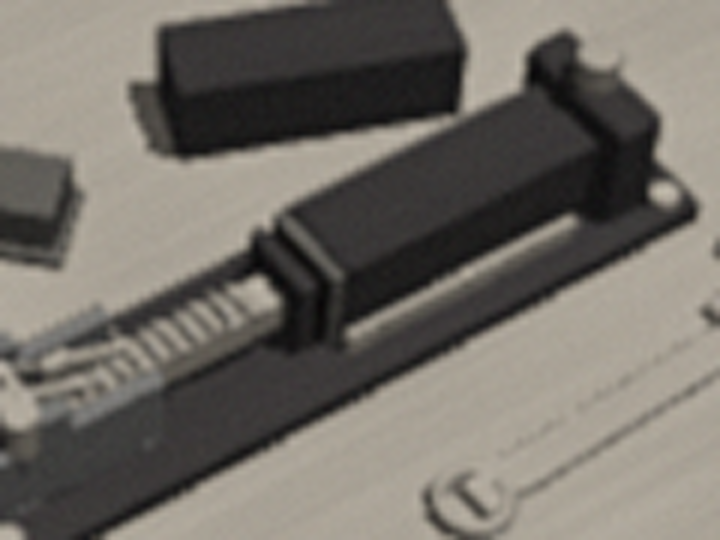

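Emit:
{"api": "step_arm", "payload": {
  "targets": [0,0,0,0,0,0,0,0,0,0,0.002,0,0,0,0.004,0,0,0,0.006,0,0,0,0.006,0,0,0,0.006,0,0,0,0.006,0],
  "grip": 0.078
}}

```text
t: 10.75
tool_pos: [0.5903, -0.065, 0.0515]
tool_rot: [3.132, 0.023, 0.008]
contact_force: [-0.4, -0.9, -0.0]
opening: 0.078
```

Emit:
{"api": "step_arm", "payload": {
  "targets": [0,0,0,0,0,0,-0.001,0,0,0,-0.003,0,0,0,-0.005,0,0,0,-0.005,0,0,0,-0.005,0,0,0,-0.005,0,0,0,-0.005,0,0,0,-0.005,0],
  "grip": 0.03,
  "force": 21
}}

```text
t: 11.5
tool_pos: [0.5902, -0.0663, 0.056]
tool_rot: [3.129, 0.023, 0.008]
contact_force: [2.0, -4.9, -3.0]
opening: 0.0428
```

```bash
python3 j.py e|grep -v tail;python3 -c "
import cv2
a=cv2.imread('pics/escene.png'); cv2.imwrite('pics/ec.png',cv2.resize(a[155:245,300:420],None,fx=6,fy=6,interpolation=2))"
```

```text
scene jaw_face [(0.77, [0.5934, 0.1469, 0.032])]
scene plug_face [(0.51, [0.5887, 0.1488, 0.032])]
60:39 64:40 68:40 72:39 76:38 80:39 84:38 88:39 92:38 96:38 100:38 104:40 108:38 112:40 116:38 120:37 124:37 128:37 132:41 136:51 140:52 144:48 148:51 152:52 156:52 160:51 164:52 168:52 172:52 176:52 180:52 184:51 188:52 192:51 196:51 200:52 204:52 208:51 212:51 216:52 220:52 224:51 228:52 232:52 236:52 240:52 244:52 248:51 252:52 256:50 260:53 264:52 268:51 272:60 276:69 280:76 284:78 288:78 292:61
top jaw_face [(0.59, [0.5958, 0.141, 0.032]), (0.39, [0.5936, -0.006, 0.032])]
top plug_face []
60:40 64:40 68:38 72:39 76:39 80:42 84:38 88:40 92:37 96:40 100:40 104:41 108:39 112:38 116:38 120:42 124:36 128:39 132:38 136:52 140:51 144:48 148:50 152:52 156:52 160:54 164:51 168:50 172:53 176:49 180:52 184:52 188:52 192:53 196:54 200:55 204:54 208:52 212:52 216:51 220:52 224:52 228:52 232:53 236:51 240:52 244:53 248:50 252:54 256:53 260:52 264:53 268:50 272:58 276:66 280:79 284:79 288:68 292:64
t 11.9 tcp [ 0.5902 -0.0663  0.056 ] xang 0.015 zax [ 0.005 -0.013 -1.   ] F [ 2.3 -5.3 -3.9] op 0.0425 shift [-0.0002 -0.0024  0.004 ] roll 0.005
```

View pics/ec.png

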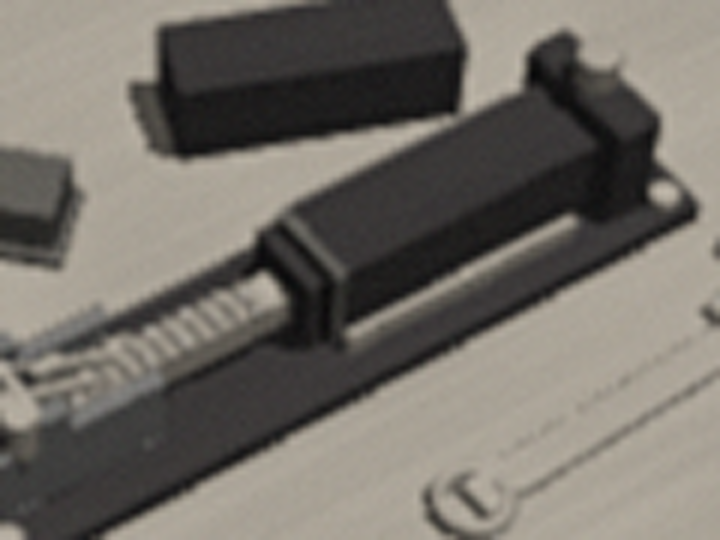

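The grips have gone hard at 42.5 mm, well short of full travel, and the cap sits flat on the tube (crop 340,290). I'll firm up to 24 N.

Emit:
{"api": "step_arm", "payload": {
  "targets": [0,0,0,0,0,0,0,0,0,0,0,0,0,0,0,0,0,0,0,0,0,0,0,0],
  "grip": 0.03,
  "force": 24
}}

```text
t: 12.4
tool_pos: [0.5902, -0.0665, 0.0562]
tool_rot: [3.128, 0.024, 0.008]
contact_force: [0.1, -0.1, 0.5]
opening: 0.0406
```

Emit:
{"api": "step_arm", "payload": {
  "targets": [0,0,0,0,0,0,0,0,0,0,0,0,0,0,0,0],
  "force": 24
}}

```text
t: 12.73
tool_pos: [0.5902, -0.0664, 0.0562]
tool_rot: [3.128, 0.024, 0.008]
contact_force: [-0.7, -1.7, 1.1]
opening: 0.0405
```

Emit:
{"api": "step_arm", "payload": {
  "targets": [0,0,0,0,0,0,0,0,0,0,0,0,0,0,0,0,0,0,0,0,0,0,-0.01,0,0,0,-0.03,0,0,0,-0.05,0,0,0,-0.065,0,0,0,-0.065,0],
  "grip": 0.082,
  "force": 20
}}

```text
t: 13.57
tool_pos: [0.5928, -0.0662, 0.1266]
tool_rot: [3.126, 0.024, 0.021]
contact_force: [1.3, -0.3, 0.3]
opening: 0.0817
```

```bash
python3 - <<'E'
from h import *
for c in ["scene","top"]:
    p=imaging.get_image(c); save(p,c+"f.png"); X=cloud(p).reshape(-1,3)
    m=(abs(X[:,0]-.589)<.03)&(X[:,1]>-.03)&(X[:,1]<.03)&(X[:,2]>.072)&(X[:,2]<.084); t=X[m]; print(c,len(t),t.mean(0),t.min(0),t.max(0))
    print([(a["score"],atz(p,a["uv"],.078)) for a in imaging.mark_of("tab_top",p)[:2]])
to(.5895,-.0075,.11,.01)
a=cv2.imread("pics/scenef.png"); cv2.imwrite("pics/fc.png",cv2.resize(a[155:275,230:430],None,fx=4,fy=4,interpolation=2))
E
```

```text
scene 116 [ 0.59011337 -0.00770692  0.07770044] [ 0.57532806 -0.0215265   0.073195  ] [0.60161743 0.00607507 0.08161086]
[(0.65, array([ 0.59465536, -0.0129318 ,  0.078     ]))]
top 61 [ 0.58961715 -0.00237376  0.0781502 ] [ 0.57558883 -0.0147379   0.07230188] [0.60520766 0.01103346 0.08389314]
[(0.44, array([0.58629752, 0.04793124, 0.078     ])), (0.38, array([ 0.59093018, -0.00083508,  0.078     ]))]
t 13.77 tcp [ 0.5891 -0.0654  0.1201] xang 0.0152 zax [ 0.004 -0.013 -1.   ] F [-0.8  0.3  0.1] op 0.0823 shift [ 0.0012 -0.0581  0.0094] roll 0.0052
```

View pics/fc.png

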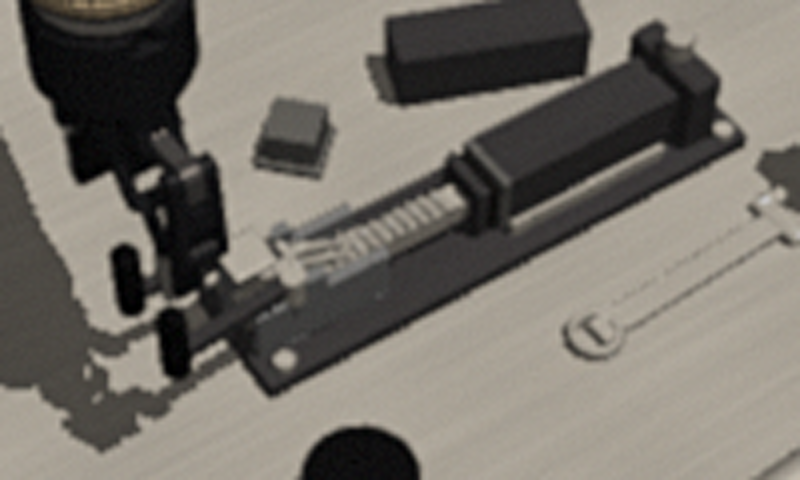

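The plug is home with its cap flush, and the grips are back at rest. Next I'll shut the gripper and go over the tab.

Emit:
{"api": "step_arm", "payload": {
  "targets": [0,-0.01,0,0,0,-0.025,0,0,0,-0.04,0,0,0.001,-0.053,0.003,0,0.001,-0.058,0.008,0,0.001,-0.058,0.015,0,0.001,-0.058,0.023,0,0.001,-0.058,0.028,0,0.001,-0.058,0.028,0,0.001,-0.058,0.028,0],
  "grip": 0.0,
  "force": 20
}}

```text
t: 14.6
tool_pos: [0.5888, -0.0083, 0.0904]
tool_rot: [3.129, 0.022, 0.003]
contact_force: [-0.1, -0.1, -0.0]
opening: -0.0
```

```bash
python3 - <<'E'
from h import *
p=imaging.get_image("scene"); save(p,"sg.png")
to(.5900,-.0075,.078,.01)
cv2.imwrite("pics/gc.png",cv2.resize(p["color"][155:275,230:430,::-1],None,fx=4,fy=4,interpolation=2))
E
```

```text
t 14.65 tcp [ 0.5893 -0.0083  0.0911] xang 0.0144 zax [ 0.003 -0.013 -1.   ] F [-0.2 -0.2  0.5] op 0.0003 shift [ 0.0007 -0.001   0.0131] roll 0.0044
```

View pics/gc.png

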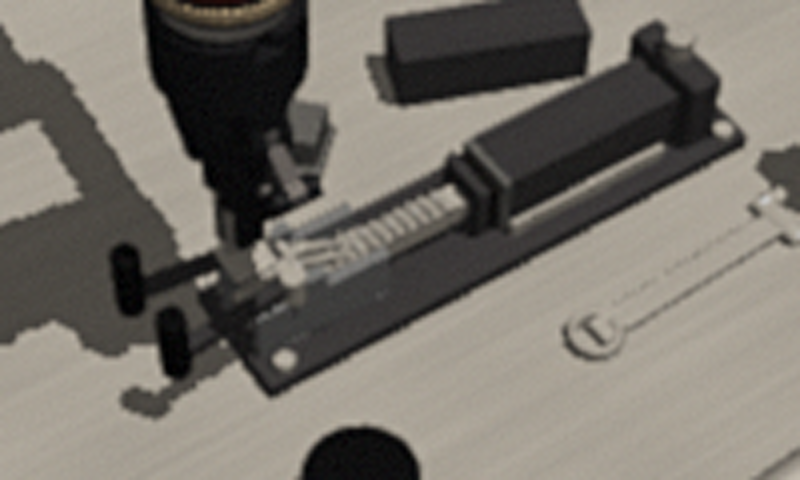

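The fingertips stand over the tab (crop 240,245), so I'll press down.

Emit:
{"api": "step_arm", "payload": {
  "targets": [0.0005,-0.001,0.005,0,0.0005,-0.001,0.01,0,0.0005,-0.001,0.013,0,0.0005,-0.001,0.016,0,0.0005,-0.001,0.019,0,0.0005,-0.001,0.022,0,0.0005,-0.001,0.024,0,0.0005,-0.001,0.025,0,0.0005,-0.001,0.025,0]
}}

```text
t: 15.4
tool_pos: [0.59, -0.0076, 0.0674]
tool_rot: [3.129, 0.023, 0.004]
contact_force: [-5.2, 0.6, 8.8]
opening: 0.0001
```

Emit:
{"api": "step_arm", "payload": {
  "targets": [0,0,0.0015,0,0,0,0.002,0,0,0,0.002,0,0,0,0.002,0,0,0,0.002,0,0,0,0.002,0,0,0,0.002,0,0,0,0.002,0,0,0,0.002,0,0,0,0.002,0,0,0,0.002,0,0,0,0.002,0]
}}

```text
t: 16.4
tool_pos: [0.59, -0.0076, 0.0674]
tool_rot: [3.129, 0.023, 0.003]
contact_force: [-6.5, 0.9, 11.8]
opening: -0.0003
```

```bash
python3 j.py h|grep -v tail;python3 -c "
import cv2
a=cv2.imread('pics/hscene.png'); cv2.imwrite('pics/hc.png',cv2.resize(a[155:275,230:430],None,fx=4,fy=4,interpolation=2))"
```

```text
scene jaw_face [(0.97, [0.5944, 0.107, 0.032])]
scene plug_face [(0.49, [0.5915, 0.1455, 0.032])]
60:40 64:39 68:40 72:40 76:40 80:38 84:39 88:38 92:37 96:38 100:48 104:51 108:48 112:48 144:42 148:49 152:52 156:52 160:52 164:51 168:51 172:51 176:51 180:51 184:51 188:51 192:51 196:51 200:51 204:52 208:52 212:52 216:52 220:51 224:51 228:51 232:52 236:52 240:52 244:52 248:51 252:52 256:51 260:52 264:51 268:52 272:60 276:68 280:75 284:78 288:77 292:63
top jaw_face [(0.58, [0.591, 0.1026, 0.032])]
top plug_face [(0.59, [0.5957, 0.1533, 0.032]), (0.36, [0.6756, 0.2213, 0.032])]
60:361 64:40 68:42 72:40 76:41 80:38 84:40 88:42 92:37 96:36 100:49 104:50 108:50 112:48 148:53 152:52 156:51 160:54 164:51 168:50 172:50 176:49 180:51 184:52 188:50 192:52 196:57 200:53 204:53 208:51 212:52 216:51 220:56 224:52 228:50 232:54 236:53 240:53 244:52 248:52 252:52 256:53 260:52 264:54 268:53 272:58 276:70 280:78 284:78 288:74 292:64
t 16.8 tcp [ 0.59   -0.0076  0.0674] xang 0.0148 zax [ 0.002 -0.013 -1.   ] F [-6.4  0.5 12. ] op 0.0 shift [-0.0009  0.0562  0.0161] roll 0.0048
```

View pics/hc.png

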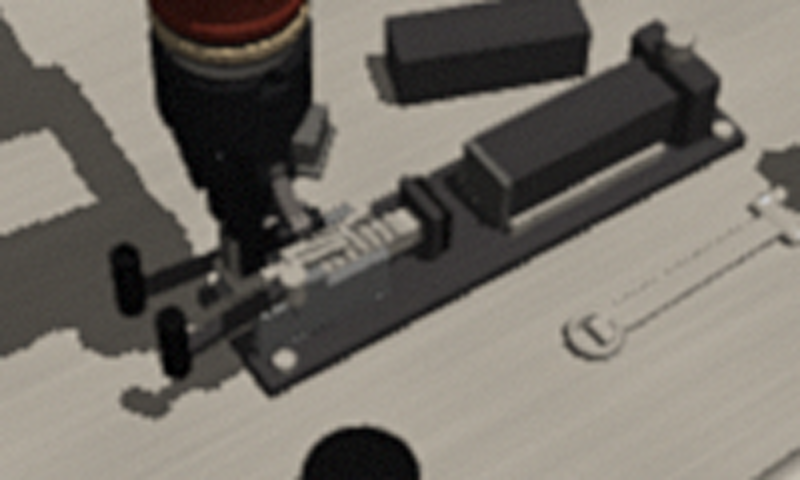

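The jaw is back at the open position. The plate edge profile starts at y≈100 mm, against 108 mm after the first step. The plug stayed in. Lifting off straight up.

Emit:
{"api": "step_arm", "payload": {
  "targets": [0,0,0,0,0,0,0,0,0,0,-0.01,0,0,0,-0.03,0,0,0,-0.06,0,0,0,-0.09,0,0,0,-0.12,0,0,0,-0.12,0,0,0,-0.12,0]
}}

```text
t: 17.55
tool_pos: [0.5915, -0.0062, 0.1907]
tool_rot: [3.128, 0.023, 0.012]
contact_force: [0.2, -0.2, -1.4]
opening: -0.0002
```

```bash
python3 j.py i|grep -v tail;python3 - <<'E'
from h import *
p=imaging.get_image("scene");X=cloud(p).reshape(-1,3)
m=(abs(X[:,0]-.589)<.025)&(X[:,1]>-.03)&(X[:,1]<.03)&(X[:,2]>.05)&(X[:,2]<.09); print("tab z",np.percentile(X[m][:,2],[50,80,90]))
g=X[(abs(X[:,0]-.59)<.06)&(X[:,1]>-.09)&(X[:,1]<-.04)&(X[:,2]>.085)&(X[:,2]<.1)]; print("grips x",g[:,0].min(),g[:,0].max())
cv2.imwrite("pics/ic.png",cv2.resize(p["color"][155:275,230:430,::-1],None,fx=4,fy=4,interpolation=2))
E
```

```text
scene jaw_face [(0.93, [0.5883, 0.1046, 0.032])]
scene plug_face [(0.44, [0.5867, 0.1424, 0.032])]
60:39 64:39 68:40 72:39 76:39 80:39 84:39 88:38 92:36 96:38 100:49 104:51 108:50 112:48 144:42 148:50 152:51 156:51 160:52 164:52 168:53 172:52 176:52 180:52 184:51 188:51 192:51 196:52 200:52 204:51 208:52 212:51 216:52 220:51 224:51 228:51 232:52 236:52 240:51 244:52 248:52 252:51 256:52 260:52 264:51 268:51 272:59 276:69 280:78 284:70 288:79 292:62
top jaw_face [(0.76, [0.5891, 0.1111, 0.032])]
top plug_face [(0.55, [0.5898, 0.1563, 0.032])]
60:484 64:469 68:39 72:36 76:42 80:36 84:43 88:40 92:37 96:39 100:49 104:53 108:50 112:48 148:50 152:52 156:55 160:52 164:52 168:54 172:50 176:51 180:52 184:52 188:50 192:53 196:53 200:55 204:53 208:51 212:53 216:51 220:47 224:52 228:52 232:53 236:50 240:52 244:51 248:52 252:52 256:51 260:56 264:54 268:52 272:58 276:69 280:76 284:78 288:77 292:63
t 17.95 tcp [ 0.5892 -0.006   0.1861] xang 0.0148 zax [-0.    -0.012 -1.   ] F [-0.   0.1  0.7] op -0.0001 shift [-0.      0.0563  0.1348] roll 0.0048
tab z [0.06272709 0.07705958 0.07846411]
grips x 0.5563785829227672 0.621292627532931
```

View pics/ic.png

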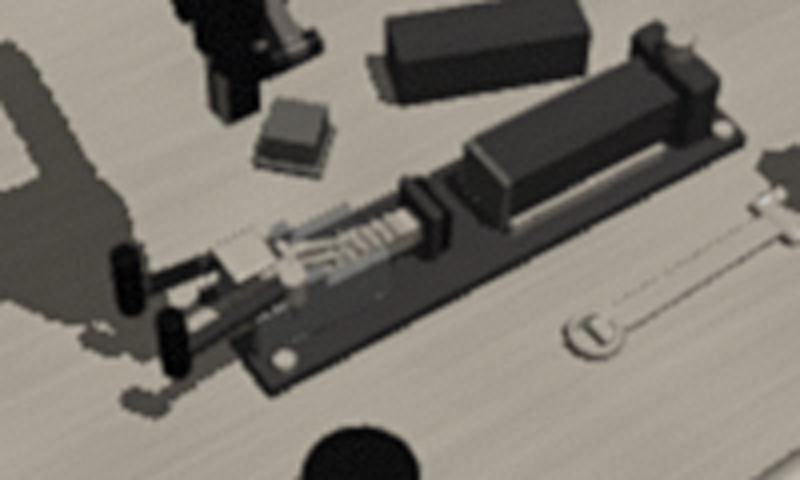

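The tab is up at 78 mm, the grips are 65 mm over their outsides, the jaw is open and the plug is flush. Handing in.

```bash
python3 -c "
from station import ticket
print(ticket.finish_job())"
```

```text
the job is handed in; nothing more can be done
None
```

I pressed the plug home and released the clamp, then handed the job in at about 18 s of the 54 s allowed. No verdict is reported.

**Pressing:** I made four full squeezes, each gaining a step. On the fifth the grips went hard at 42.5 mm opening (21 N). I firmed up to 24 N, about 46 N at the jaw going by the given figures; I had no direct reading of the jaw force. The opening then held steady at about 40.5 mm.

**Release:** I held the tab fully down at a tip height of 67.4 mm for over a second while the jaw ran back, then lifted straight up.

**Last checks:**
- **Jaw:** back at the open position. The plate edge is at y of about 100 mm, one 8 mm step behind where it stood after the first squeeze.
- **Plug:** cap flush on the tube's end. Its outer face is at about 147 mm, and 148 mm is expected from where the tail jaw stands.
- **Tab and grips:** tab back up at about 78 mm, grips 65 mm over their outsides (64 mm at rest).
- **Tube:** lying flat in the bed, top at 52 mm.
- **Robot:** gripper clear at 0.186 m with no contact force. The other things visible near the clamp looked unmoved.

**Disagreements:**
- **Network marks:** the networks' marks for single points scattered by 1 to 2 cm, sometimes more, so I relied on the depth profiles.
- **First squeeze:** it pushed the hand up about 5 mm with 17 N. I moved the hand up while closing on later squeezes and this dropped to 6 N or less.

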